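Clamp a carving in a cam jig

ROBOT

A 6-joint arm with a two-finger parallel gripper is mounted at the origin on the work surface; the furniture and walls round the work are solid. World frame = base frame: x ahead of the robot, y to its left, z up, the work surface at z = 0. Lengths are in m, angles in rad, forces in N, time in s.
With the tool pointing down it reaches from about 0.375 to 0.925 m from the base axis. Payload 5.7 kg.
Tool frame: the origin (TCP) lies midway between the tips of the shut fingers; the grasp point (between the pads) lies 19 mm behind it (bot.grasp_offset is the distance from the TCP to the grasp point, in m); z points along the fingers, y is the line along which they close (so a half turn about z gives the same grasp; the last joint's range is limited). The gripper opens to 85 mm and grips with 20 to 120 N. Pads are 22 mm wide; open, the fingers measure 114 mm over their backs; the gripper's body (76 mm by 85 mm) begins 54 mm behind the grasp point. The pads swing forward as they close: fully open they stand 13 mm farther back than shut.
Start: joints at [-1.358, 0.359, 1.51, -0, 1.272, -0.115], TCP at [0.193, -0.568, 0.231] pointing down, gripper open.
Joint ranges: [-2.97, 2.97], [-1.01, 2.36], [0.21, 2.38], [-0.96, 4.11], [0.2, 2.71], [-2.98, 2.98]. Speed limits (rad/s): [2.39, 2.39, 3.14, 3.14, 3.14, 3.14].

INTERFACE

Orientations are given as a rotation vector (axis times angle).
In Python, from station import status, imaging, finish_job, bot gives the robot as it stands. The module is installed in compiled form; this text tells all that it offers.
- The arm moves only by the tool play_rows, never from a script. Its argument "increments" is a list of rows, each an object with "offset": the shift along the tool's x, y, z scaled (see below), a list of three; "delta_rot": the turn, a rotation vector about the tool's x, y, z scaled (see below), a list of three; "grip": the opening in per cent of the stroke, from 0 (shut) to 100 (fully open). A call has exactly 10 rows; each row shifts and turns the commanded pose from where the row before left it, along the tool's axes as they then stand; what a row does not reach is not made up. The controller multiplies each number of a shift by 0.02 m and each number of a turn by 5 degrees. A row lasts 1/10 s, in which the tool goes at most 50 mm and 8.59 degrees, less where a joint would pass 70% of its speed; a pose out of reach is approached as far as the arm can. A call with a number of a shift or a turn outside -1 to 1 is refused whole. A call with a gripper value outside its range is refused whole. The fingers move at their own pace and stop on an object; "grip_force" is the grip in N (left out, the last holds). Time passes only in rows, so rows that do not move let the fingers close, or fill a call up. It gives the time, the measured TCP pose, the force, the opening and the grip force at its end, in the units of the state.
- status.get_state(): the state, without advancing time (a new reading comes with each control period).
- imaging.get_image(name): name is "side" or "top"; returns (picture, depth): 400x640x3 uint8, blue, green, red; 400x640 float32, m along the optical axis (not along the pixel's ray), 0 where there is no reading.
- imaging.camera_params(name): a dict with "fx", "fy", "cx", "cy" (pixels), "world_from_camera" (4x4, takes a point from camera to world coordinates). Camera axes: x right, y down, z forward; pixel columns grow to the right and rows downward; lengths in m; the calibration is good to about 2 mm. A picture is of the moment at which its call begins. camera_params takes no time and is no camera call.
- finish_job(): hands the job in; it is judged then, once.
The state is a dict: "t": time; "joints": joint angles; "joint_vel": joint speeds; "joint_efforts": joint torques, N m; "tool_pos": TCP position; "tool_rot": TCP orientation; "wrist_force": force on the tool from outside, world axes, zero at the start; "wrist_torque": the same for the moment, N m; "grip_width": opening from 0.0 (shut) to 1.0 (fully open); "finger_force": force on a finger pad.
Only numpy, scipy, OpenCV 4.12 (cv2) and the standard library are available. Lean on these libraries where they do the work, as an engineer would, in place of code of your own. Each camera call takes 0.05 s, during which the arm holds its last target. There are 200 camera calls.

TASK

Clamp the carved stone for the next round of work, pushing with a fingertip only. First slide its plywood backing board sideways across the jig until the board's long edge lies flush along the long batten on the right; then push the clamp's lever round anticlockwise, so that the cam drives the board home against the rubber-faced short batten and holds it tight on its own, and let go. Push on the plywood, never on the stone, do not lift or tip the carving, and leave the sanding block, the try square and the glue bottle where they are.

Things in the scene. Friction and masses are not known exactly. Their poses are not given: they have to be found in the camera images.
- jig: Clamping jig, fixed to the table: beech board 339 x 164 x 18 mm. Origin: centre of its underside; x along its length, away from the robot; y to its left; top at z = 18 mm. Two battens and a cam clamp stand on it. When the carving is fully home against both battens, the centre of its plywood is at x = -46.5 (up to 4 less as the rubber gives), y = 9 mm in this frame.
- fence_face (a point): Middle of the inner face (it faces the jig's +y) of the long pine batten along the jig's right edge: 268 x 22 mm, 12 mm high, its top 30 mm above the table. Axes as the jig's.
- stop_face (a point): Middle of the inner face (it faces the jig's +x) of the short pine batten across the jig's near end: 136 x 22 mm, 12 mm high, its top 30 mm above the table, faced with a strip of black rubber 6 mm thick that gives 1 mm per 10 N. The point is on the rubber, unpressed. Axes as the jig's.
- cam_pivot (a point): Upright pivot axis of the cam clamp near the jig's far end, at x = 78, y = 0 mm on the jig; this point is 53 mm above the table. Round the pivot: an aluminium disc (the cam), radius 26 mm, set 10 mm off-centre, 19.5 to 32 mm above the table, that presses the plywood's far edge; above it a steel hub, radius 12 mm, with a bolt head at 68 mm. Axes as the jig's.
- cam (a joint): Angle of cam and lever, rad, growing anticlockwise from above, 0 to 2.4; the lever's direction in the jig's frame is this minus 0.436. Starts open, 0.1 to 1.05; stays where it is left; swings at about 3 N on the grip, 4 N while the cam slides the carving home (from about 1.5). It bites at 1.83, gains some 8 N of clamping per 0.1 rad, and is tight from 2.05, at 8 to 12 N on the grip.
- lever_grip (a point): Middle of the lever's round black grip, 75 mm from the pivot and 54 mm above the table. The lever is straight and level: a steel rod 10 mm thick out from the hub, then the grip, 14 to 18 mm thick, from 44 to 100 mm from the pivot; the grip's underside is 45 mm above the table. Nothing lies under it but the jig's board and, at the end of the swing, the corner of the carving.
- work: The carving: plywood board 189 x 134 x 12 mm lying loose and flat on the jig's board, a limestone slab fixed on top; 0.4 to 0.65 kg. Origin: centre of the plywood's underside, 18 mm above the table; x along its length, roughly the jig's x. Starts 12 to 28 mm off the long batten and 3 to 6 mm off the short one, turned up to 0.08 rad; the left edge may overhang the jig. Slides at 2 to 8 N.
- work_mid (a point): Centre of the plywood board, half-way up its 12 mm thickness, 24 mm above the table. Axes as the carving's.
- stone: Pale limestone slab with a rosette, 150 x 117 x 8 mm, fixed centrally on the plywood, which stands out 8.5 mm beyond it on the long sides and 19.5 mm on the short ones. Origin: centre of its underside, 30 mm above the table. Not to be pushed.
- square: Try square, 148 x 75 x 14 mm, lying on the table between the jig and the sketchbook, left of the jig. To be left alone. Origin: centre of its underside.
- sander: Cork sanding block, 60 x 101 x 32 mm, lying on the table left of the vice. To be left alone. Origin: centre of its underside.
- glue: Glue bottle, 49 x 63 x 140 mm, standing beyond the vice, left of the jig's far end. To be left alone. Origin: centre of its underside.

How it is judged:
By the outcome, as a careful person would: the job done as asked, in the order asked, and still so for the second after the job is handed in, with the robot touching nothing.
It also fails if it takes over 58 s, if anything falls off the work surface, if the arm or the gripper's body presses on something with over 40 N, if the wrist force passes 120 N, or if a joint passes its speed limit or range.

## Working session

There is one attempt and no reset: what is moved stays moved. The work goes in short steps, Python scripts to look and compute and a tool call to move; the robot and the scene stay as the last step left them, time stands still between calls to the robot, and variables do not carry over. Pictures are saved under pics/ and viewed, at most 10 in all, crops included, and the job is handed in when it is done.

Besides the shell and the picture viewer there is one more tool, called after ">>>" as name([rows], argument=value, ...), one row to a line, values as JSON. play_rows: Moves the arm, as the interface text tells. Shifts and turns lie within -1 to 1; 1 stands for 0.02 m of shift or 5 degrees of turn. Its arguments: {"type":"object","properties":{"increments":{"type":"array","items":{"type":"object","properties":{"offset":{"type":"array","items":{"type":"number"}},"delta_rot":{"type":"array","items":{"type":"number"}},"grip":{"type":"number"}}}},"grip_force":{"type":"number"}},"required":["increments"]}

```bash
mkdir -p pics; python3 - <<'E'
from station import status, imaging, bot
import cv2, numpy as np
s=status.get_state(); print(s['t'],s['tool_pos'],s['tool_rot'],s['grip_width'])
for n in ('top','side'):
    im,d=imaging.get_image(n); p=imaging.camera_params(n)
    cv2.imwrite(f'pics/{n}0.png',im); np.savez(f'{n}0.npz',im=im,d=d,**p)
    print(n,p['fx'],p['cx'],p['cy'],np.round(p['world_from_camera'],3).tolist())
E
```

```text
0.0 [ 0.19301696 -0.56739432  0.23044134] [-3.09763838e+00 -5.12428798e-01  1.94839807e-04] 1.001848146376407
top 424.0155240176562 317.4616084859789 196.97459020776657 [[0.024, -0.997, 0.076, 0.376], [-1.0, -0.025, -0.017, -0.168], [0.019, -0.075, -0.997, 0.945], [0.0, 0.0, 0.0, 1.0]]
side 416.1178892334085 314.24861848678745 195.11227421503085 [[0.905, -0.212, 0.37, 0.033], [-0.426, -0.451, 0.784, -1.031], [0.0, -0.867, -0.499, 0.614], [0.0, 0.0, 0.0, 1.0]]
```

View pics/top0.png

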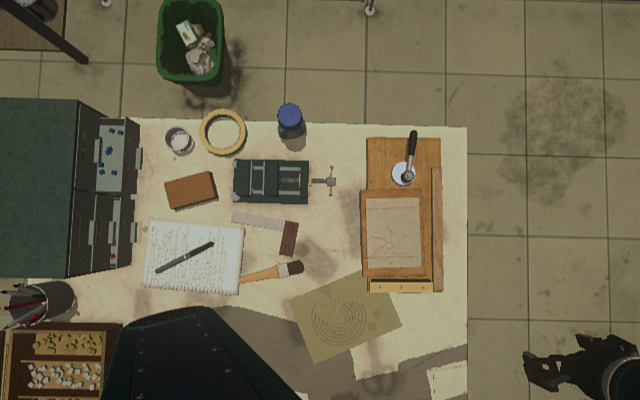

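View pics/side0.png

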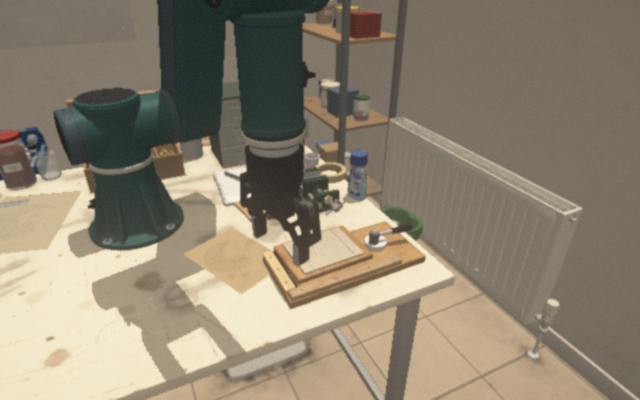

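The top view shows the jig at columns 366–442, rows 137–292. The carving is at about (362–428, 190–278), the cam hub at about (405, 175), and the lever points up and slightly right to about (413, 133). I'll enlarge that area for precise corners.

```bash
python3 - <<'E'
import cv2,numpy as np
z=np.load('top0.npz'); im=z['im'][122:302,340:460]
b=cv2.resize(im,None,fx=3.3,fy=3.3,interpolation=cv2.INTER_CUBIC)
b=cv2.resize(im,(400,600),interpolation=cv2.INTER_CUBIC)
for i in range(0,180,20): cv2.putText(b,str(122+i),(0,int(i*3.333)+4),0,.35,(0,0,255)); cv2.line(b,(0,int(i*3.333)),(8,int(i*3.333)),(0,0,255))
for i in range(0,120,20): cv2.putText(b,str(340+i),(int(i*3.333),10),0,.35,(255,0,0)); cv2.line(b,(int(i*3.333),0),(int(i*3.333),8),(255,0,0))
d=z['d'][122:302,340:460]
# height map
v,u=np.mgrid[122:302,340:460]; T=z['world_from_camera']
P=np.stack([(u-z['cx'])/z['fx']*d,(v-z['cy'])/z['fy']*d,d],-1)@T[:3,:3].T+T[:3,3]
h=np.clip(P[...,2]*1000*4,0,255).astype(np.uint8)
h=cv2.applyColorMap(cv2.resize(h,(400,600),interpolation=cv2.INTER_NEAREST),cv2.COLORMAP_JET)
cv2.imwrite('pics/crop0.png',np.hstack([b,h]))
E
```

```text
(no output)
```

View pics/crop0.png

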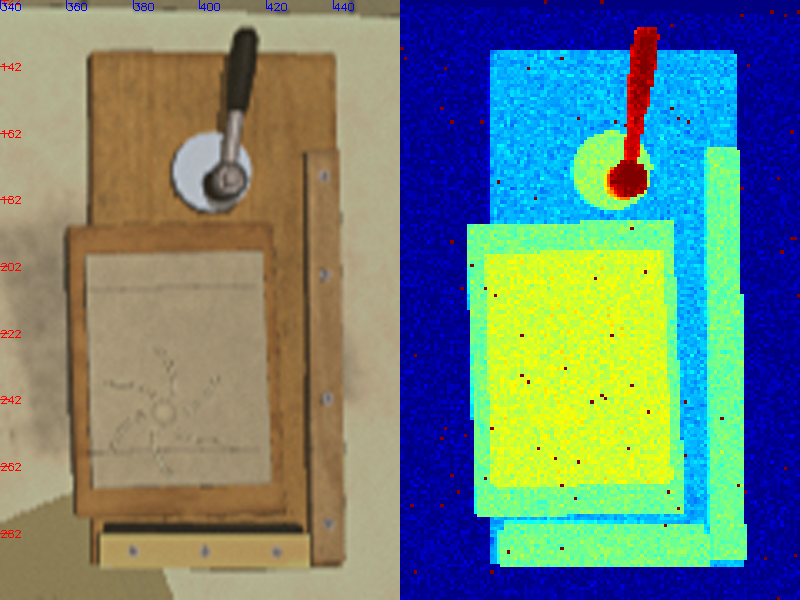

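The enlarged view and height map show these crop positions: 
- **Jig:** far edge y≈52, left edge x≈90.
- **Fence:** inner face x≈305–310.
- **Plywood:** corners (68,227), (272,222), (284,513), (76,515).
- **Bolt:** about (229,178).
- **Grip end:** about (246,30).

Next I'll fit world poses at the known heights.

```bash
cat >h.py <<'E'
import numpy as np,cv2
def ray(z,u,v,h):
    T=z['world_from_camera'];r=T[:3,:3]@np.array([(u-z['cx'])/z['fx'],(v-z['cy'])/z['fy'],1]);k=(h-T[2,3])/r[2]
    return (T[:3,3]+k*r)
def cloud(z):
    d=z['d'];v,u=np.mgrid[0:400,0:640];T=z['world_from_camera']
    return np.stack([(u-z['cx'])/z['fx']*d,(v-z['cy'])/z['fy']*d,d],-1)@T[:3,:3].T+T[:3,3]
def rect(P,lo,hi,box):
    m=(P[...,2]>lo)&(P[...,2]<hi);b=np.zeros_like(m);b[box[1]:box[3],box[0]:box[2]]=1
    m=cv2.morphologyEx((m&b).astype(np.uint8),cv2.MORPH_OPEN,np.ones((3,3)))
    n,l,s,_=cv2.connectedComponentsWithStats(m);k=1+np.argmax(s[1:,4]);q=P[l==k]
    return cv2.minAreaRect((q[:,:2]*1000).astype(np.float32)),np.median(q[:,2])
E
python3 - <<'E'
import numpy as np
from h import *
z=np.load('top0.npz');P=cloud(z)
print('stone',rect(P,.035,.043,(340,122,460,302)))
print('ply+stone',rect(P,.025,.043,(355,185,428,278)))
print('fence',rect(P,.025,.035,(431,160,450,300)))
print('jig',rect(P,.012,.045,(340,122,460,302)))
c=lambda x,y,h:print((x,y),np.round(1000*ray(z,340+x/3.333-.35,122+y/3.333-.35,h),1))
for a in [(90,53,.018),(336,52,.018),(90,565,.018),(305,152,.03),(310,530,.03),(343,565,.03),(104,525,.03),(302,525,.03),(229,178,.068),(246,30,.054),(244,72,.054),(68,227,.03),(272,222,.03),(284,513,.03),(76,515,.03),(211,172,.032)]: c(*a)
E
```

```text
stone (((375.11175537109375, -346.788330078125), (149.50820922851562, 115.82061004638672), 2.896662473678589), np.float64(0.037485937053414964))
ply+stone (((374.7834167480469, -346.1927795410156), (189.09197998046875, 135.26483154296875), 2.7126572132110596), np.float64(0.036382461302095104))
fence (((387.3558349609375, -442.4355163574219), (265.8599853515625, 27.616064071655273), 0.587203860282898), np.float64(0.030782927200272092))
jig (((417.3348388671875, -365.5980224609375), (339.59344482421875, 180.00462341308594), 0.7467330694198608), np.float64(0.031132234902363387))
(90, 53) [ 581.7 -289.5   18. ]
(336, 52) [ 587.  -454.3   18. ]
(90, 565) [ 245.3 -294.7   18. ]
(305, 152) [ 517.2 -430.3   30. ]
(310, 530) [ 272.2 -434.4   30. ]
(343, 565) [ 250.4 -455.8   30. ]
(104, 525) [ 272.5 -301.6   30. ]
(302, 525) [ 275.2 -429.3   30. ]
(229, 178) [ 493.6 -371.5   68. ]
(246, 30) [ 591.5 -385.    54. ]
(244, 72) [ 564.1 -383.9   54. ]
(68, 227) [ 463.8 -275.3   30. ]
(272, 222) [ 470.5 -408.8   30. ]
(284, 513) [ 282.6 -417.6   30. ]
(76, 515) [ 278.4 -283.5   30. ]
(211, 172) [ 502.  -368.1   32. ]
```

Fitted estimates:
- **Jig:** centre (415, -373.7) mm, yaw 0.016. The pivot (493, -372.5) and the stop and fence faces agree to about 1.5 mm.
- **Carving:** centre (375, -346.5), yaw 0.047, so it has about 19 mm to slide.
- **Cam:** about 0.29.

I'll shut the fingers, align with the jig and travel to the carving's left side.

>>> play_rows([
  {"offset": [0,0,0],"delta_rot": [0,0,0.9],"grip": 0},
  {"offset": [0,0,0],"delta_rot": [0,0,0.9],"grip": 0},
  {"offset": [0,0,0],"delta_rot": [0,0,0.9],"grip": 0},
  {"offset": [0,0,0],"delta_rot": [0,0,0.88],"grip": 0},
  {"offset": [0.6,-0.95,0],"delta_rot": [0,0,0],"grip": 0},
  {"offset": [0.6,-0.95,0],"delta_rot": [0,0,0],"grip": 0},
  {"offset": [0.6,-0.95,0],"delta_rot": [0,0,0],"grip": 0},
  {"offset": [0.6,-0.95,0],"delta_rot": [0,0,0],"grip": 0},
  {"offset": [0.6,-0.95,0],"delta_rot": [0,0,0],"grip": 0},
  {"offset": [0.6,-0.95,0],"delta_rot": [0,0,0],"grip": 0},
])

```text
t: 1.1
tool_pos: [0.2643, -0.4508, 0.2312]
tool_rot: [-3.141, -0.026, 0.0]
wrist_force: [-0.3, -0.4, -0.2]
grip_width: 0.006
finger_force: 0.0
```

>>> play_rows([
  {"offset": [0.6,-0.95,0],"delta_rot": [0,0,0],"grip": 0},
  {"offset": [0.6,-0.95,0],"delta_rot": [0,0,0],"grip": 0},
  {"offset": [0.6,-0.95,0],"delta_rot": [0,0,0],"grip": 0},
  {"offset": [0.6,-0.95,0],"delta_rot": [0,0,0],"grip": 0},
  {"offset": [0.6,-0.95,0],"delta_rot": [0,0,0],"grip": 0},
  {"offset": [0.6,-0.95,0],"delta_rot": [0,0,0],"grip": 0},
  {"offset": [0.6,-0.95,0],"delta_rot": [0,0,0],"grip": 0},
  {"offset": [0.6,-0.95,0],"delta_rot": [0,0,0],"grip": 0},
  {"offset": [0.6,-0.95,0],"delta_rot": [0,0,0],"grip": 0},
  {"offset": [0,0,0],"delta_rot": [0,0,0],"grip": 0},
])

```text
t: 2.1
tool_pos: [0.3693, -0.2769, 0.2312]
tool_rot: [-3.14, -0.029, 0.0]
wrist_force: [-0.6, -0.1, -0.2]
grip_width: 0.003
finger_force: 0.0
```

>>> play_rows([
  {"offset": [0.5,-0.67,0],"delta_rot": [0,0,0],"grip": 0},
  {"offset": [0.5,-0.67,0],"delta_rot": [0,0,0],"grip": 0},
  {"offset": [0,0,0.9],"delta_rot": [0,0,0],"grip": 0},
  {"offset": [0,0,0.9],"delta_rot": [0,0,0],"grip": 0},
  {"offset": [0,0,0.9],"delta_rot": [0,0,0],"grip": 0},
  {"offset": [0,0,0.9],"delta_rot": [0,0,0],"grip": 0},
  {"offset": [0,0,0.9],"delta_rot": [0,0,0],"grip": 0},
  {"offset": [0,0,0.9],"delta_rot": [0,0,0],"grip": 0},
  {"offset": [0,0,0.9],"delta_rot": [0,0,0],"grip": 0},
  {"offset": [0,0,0.9],"delta_rot": [0,0,0],"grip": 0},
])

```text
t: 3.1
tool_pos: [0.3881, -0.2532, 0.0868]
tool_rot: [3.141, 0.025, 0.0]
wrist_force: [-0.5, -0.3, 0.3]
grip_width: 0.001
finger_force: 0.0
```

>>> play_rows([
  {"offset": [0,0,0.8],"delta_rot": [0,0,0],"grip": 0},
  {"offset": [0,0,0.8],"delta_rot": [0,0,0],"grip": 0},
  {"offset": [0,0,0.6],"delta_rot": [0,0,0],"grip": 0},
  {"offset": [0,0,0.6],"delta_rot": [0,0,0],"grip": 0},
  {"offset": [0,0,0.4],"delta_rot": [0,0,0],"grip": 0},
  {"offset": [0,0,0],"delta_rot": [0,0,0],"grip": 0},
  {"offset": [0,0,0],"delta_rot": [0,0,0],"grip": 0},
  {"offset": [0,0,0],"delta_rot": [0,0,0],"grip": 0},
  {"offset": [0,0,0],"delta_rot": [0,0,0],"grip": 0},
  {"offset": [0,0,0],"delta_rot": [0,0,0],"grip": 0},
])

```text
t: 4.1
tool_pos: [0.3886, -0.2534, 0.0237]
tool_rot: [3.141, 0.024, 0.001]
wrist_force: [0.2, -0.1, 0.1]
grip_width: 0.005
finger_force: 0.0
```

```bash
python3 - <<'E'
from station import imaging
import cv2,numpy as np
im,d=imaging.get_image('side');t,_=imaging.get_image('top')
a=cv2.resize(im[190:310,230:440],None,fx=2.6,fy=2.6,interpolation=cv2.INTER_CUBIC)
b=cv2.resize(t[120:310,330:460],(205,300)); b=cv2.resize(b,(int(130*312/190),312)); 
cv2.imwrite('pics/s1.png',np.hstack([a,b]))
E
```

```text
(no output)
```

View pics/s1.png

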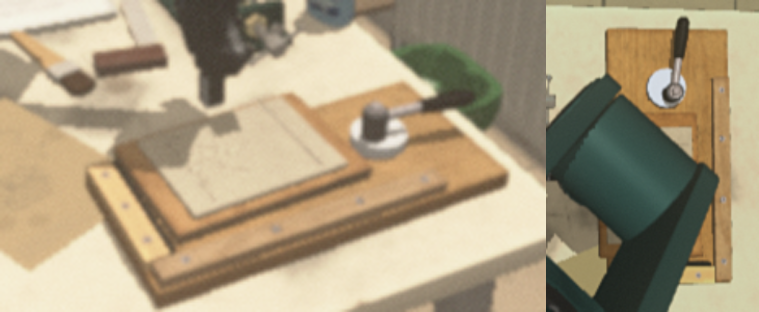

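The fingertip stands clear, left of the plywood edge. Pushing gently toward the fence.

>>> play_rows([
  {"offset": [0,0,0.1],"delta_rot": [0,0,0],"grip": 0},
  {"offset": [0,0.12,0],"delta_rot": [0,0,0],"grip": 0},
  {"offset": [0,0.12,0],"delta_rot": [0,0,0],"grip": 0},
  {"offset": [0,0.12,0],"delta_rot": [0,0,0],"grip": 0},
  {"offset": [0,0.12,0],"delta_rot": [0,0,0],"grip": 0},
  {"offset": [0,0.12,0],"delta_rot": [0,0,0],"grip": 0},
  {"offset": [0,0.12,0],"delta_rot": [0,0,0],"grip": 0},
  {"offset": [0,0.12,0],"delta_rot": [0,0,0],"grip": 0},
  {"offset": [0,0.12,0],"delta_rot": [0,0,0],"grip": 0},
  {"offset": [0,0.12,0],"delta_rot": [0,0,0],"grip": 0},
])

```text
t: 5.2
tool_pos: [0.3883, -0.2744, 0.0212]
tool_rot: [-3.141, -0.024, 0.001]
wrist_force: [1.0, 3.5, 0.4]
grip_width: 0.001
finger_force: 1.8
```

>>> play_rows([
  {"offset": [0,0.1,0],"delta_rot": [0,0,0],"grip": 0},
  {"offset": [0,0.1,0],"delta_rot": [0,0,0],"grip": 0},
  {"offset": [0,0.1,0],"delta_rot": [0,0,0],"grip": 0},
  {"offset": [0,0,0],"delta_rot": [0,0,0],"grip": 0},
  {"offset": [0,0,0],"delta_rot": [0,0,0],"grip": 0},
  {"offset": [0,0,0],"delta_rot": [0,0,0],"grip": 0},
  {"offset": [0,0,0],"delta_rot": [0,0,0],"grip": 0},
  {"offset": [0,0,0],"delta_rot": [0,0,0],"grip": 0},
  {"offset": [0,0,0],"delta_rot": [0,0,0],"grip": 0},
  {"offset": [0,0,0],"delta_rot": [0,0,0],"grip": 0},
])

```text
t: 6.2
tool_pos: [0.389, -0.281, 0.0214]
tool_rot: [3.141, 0.024, 0.001]
wrist_force: [-0.3, 0.3, -1.5]
grip_width: -0.001
finger_force: 0.0
```

>>> play_rows([
  {"offset": [0,0.06,0],"delta_rot": [0,0,0],"grip": 0},
  {"offset": [0,0.06,0],"delta_rot": [0,0,0],"grip": 0},
  {"offset": [0,0.06,0],"delta_rot": [0,0,0],"grip": 0},
  {"offset": [0,0.06,0],"delta_rot": [0,0,0],"grip": 0},
  {"offset": [0,0,0],"delta_rot": [0,0,0],"grip": 0},
  {"offset": [0,0,0],"delta_rot": [0,0,0],"grip": 0},
  {"offset": [0,0,0],"delta_rot": [0,0,0],"grip": 0},
  {"offset": [0,0,0],"delta_rot": [0,0,0],"grip": 0},
  {"offset": [0,0,0],"delta_rot": [0,0,0],"grip": 0},
  {"offset": [0,0,0],"delta_rot": [0,0,0],"grip": 0},
])

```text
t: 7.2
tool_pos: [0.3882, -0.2844, 0.0212]
tool_rot: [-3.14, -0.024, 0.002]
wrist_force: [0.6, 4.2, 3.0]
grip_width: -0.003
finger_force: 2.9
```

```bash
python3 - <<'E'
from station import imaging
import cv2,numpy as np
im,d=imaging.get_image('side')
a=cv2.resize(im[215:305,255:430],None,fx=4.5,fy=4.5,interpolation=cv2.INTER_CUBIC)
cv2.imwrite('pics/s2.png',a)
E
```

```text
(no output)
```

View pics/s2.png

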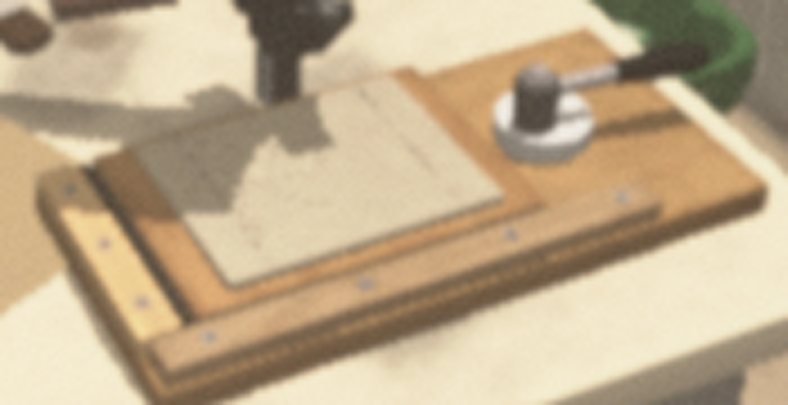

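The plywood's right edge now runs along the fence, with no visible gap except perhaps near the far end (~(540,205)). I'll press slightly more until the force rises.

>>> play_rows([
  {"offset": [0,0.05,0],"delta_rot": [0,0,0],"grip": 0},
  {"offset": [0,0.05,0],"delta_rot": [0,0,0],"grip": 0},
  {"offset": [0,0,0],"delta_rot": [0,0,0],"grip": 0},
  {"offset": [0,0,0],"delta_rot": [0,0,0],"grip": 0},
  {"offset": [0,0,0],"delta_rot": [0,0,0],"grip": 0},
  {"offset": [0,0,0],"delta_rot": [0,0,0],"grip": 0},
  {"offset": [0,0,0],"delta_rot": [0,0,0],"grip": 0},
  {"offset": [0,0,0],"delta_rot": [0,0,0],"grip": 0},
  {"offset": [0,0,0],"delta_rot": [0,0,0],"grip": 0},
  {"offset": [0,0,0],"delta_rot": [0,0,0],"grip": 0},
])

```text
t: 8.25
tool_pos: [0.3881, -0.2861, 0.0212]
tool_rot: [-3.139, -0.024, 0.002]
wrist_force: [1.1, 5.8, 3.0]
grip_width: -0.004
finger_force: 3.5
```

>>> play_rows([
  {"offset": [0,0.05,0],"delta_rot": [0,0,0],"grip": 0},
  {"offset": [0,0.05,0],"delta_rot": [0,0,0],"grip": 0},
  {"offset": [0,0,0],"delta_rot": [0,0,0],"grip": 0},
  {"offset": [0,0,0],"delta_rot": [0,0,0],"grip": 0},
  {"offset": [0,0,0],"delta_rot": [0,0,0],"grip": 0},
  {"offset": [0,0,0],"delta_rot": [0,0,0],"grip": 0},
  {"offset": [0,0,0],"delta_rot": [0,0,0],"grip": 0},
  {"offset": [0,0,0],"delta_rot": [0,0,0],"grip": 0},
  {"offset": [0,0,0],"delta_rot": [0,0,0],"grip": 0},
  {"offset": [0,0,0],"delta_rot": [0,0,0],"grip": 0},
])

```text
t: 9.25
tool_pos: [0.3877, -0.2866, 0.0211]
tool_rot: [-3.137, -0.023, 0.004]
wrist_force: [3.3, 11.8, 6.4]
grip_width: -0.003
finger_force: 6.3
```

Force doubled with almost no motion, so the board is flush on the fence. Backing off, rising, and moving across above the lever's right side.

>>> play_rows([
  {"offset": [0,-0.3,0],"delta_rot": [0,0,0],"grip": 0},
  {"offset": [0,-0.7,0],"delta_rot": [0,0,0],"grip": 0},
  {"offset": [0,0,-0.6],"delta_rot": [0,0,0],"grip": 0},
  {"offset": [0,0,-1],"delta_rot": [0,0,0],"grip": 0},
  {"offset": [0,0,-1],"delta_rot": [0,0,0],"grip": 0},
  {"offset": [0,0,-1],"delta_rot": [0,0,0],"grip": 0},
  {"offset": [0,0,-1],"delta_rot": [0,0,0],"grip": 0},
  {"offset": [0,0,-1],"delta_rot": [0,0,0],"grip": 0},
  {"offset": [0,0,-0.6],"delta_rot": [0,0,0],"grip": 0},
  {"offset": [0,0,0],"delta_rot": [0,0,0],"grip": 0},
])

```text
t: 10.25
tool_pos: [0.3896, -0.2701, 0.1468]
tool_rot: [3.139, 0.025, 0.004]
wrist_force: [0.5, 0.3, 0.5]
grip_width: 0.0
finger_force: 0.0
```

>>> play_rows([
  {"offset": [0.87,0.74,0],"delta_rot": [0,0,0.8],"grip": 0},
  {"offset": [0.87,0.74,0],"delta_rot": [0,0,0.8],"grip": 0},
  {"offset": [0.87,0.74,0],"delta_rot": [0,0,0],"grip": 0},
  {"offset": [0.87,0.74,0],"delta_rot": [0,0,0],"grip": 0},
  {"offset": [0.87,0.74,0],"delta_rot": [0,0,0],"grip": 0},
  {"offset": [0.87,0.74,0],"delta_rot": [0,0,0],"grip": 0},
  {"offset": [0.87,0.74,0],"delta_rot": [0,0,0],"grip": 0},
  {"offset": [0.87,0.74,0],"delta_rot": [0,0,0],"grip": 0},
  {"offset": [0.87,0.74,0],"delta_rot": [0,0,0],"grip": 0},
  {"offset": [0,0,0],"delta_rot": [0,0,0],"grip": 0},
])

```text
t: 11.25
tool_pos: [0.5324, -0.4195, 0.1439]
tool_rot: [3.134, -0.196, 0.002]
wrist_force: [0.5, 0.3, 0.7]
grip_width: -0.0
finger_force: 0.0
```

```bash
python3 - <<'E'
from station import imaging
import cv2,numpy as np
im,d=imaging.get_image('side');t,d2=imaging.get_image('top')
p=imaging.camera_params('top'); np.savez('top1.npz',im=t,d=d2,**p)
a=cv2.resize(im[195:310,240:440],(520,300),interpolation=cv2.INTER_CUBIC)
b=cv2.resize(t[120:310,330:460],(205,300),interpolation=cv2.INTER_CUBIC)
cv2.imwrite('pics/s3.png',np.hstack([a,b]))
E
```

```text
(no output)
```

View pics/s3.png

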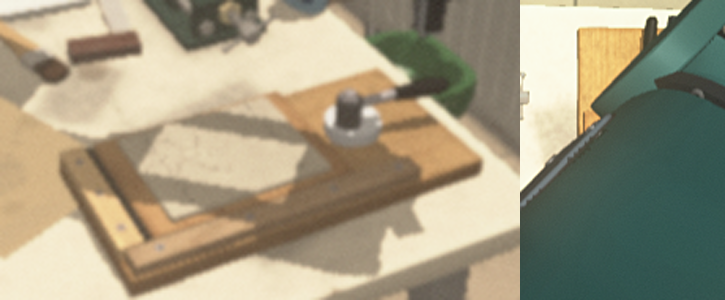

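The board sits along the fence and the lever is unmoved. Lowering beside the grip to z≈46 mm.

>>> play_rows([
  {"offset": [0.7,-0.25,0],"delta_rot": [0,0,0],"grip": 0},
  {"offset": [0.7,-0.25,0],"delta_rot": [0,0,0],"grip": 0},
  {"offset": [0,0,0.7],"delta_rot": [0,0,0],"grip": 0},
  {"offset": [0,0,0.7],"delta_rot": [0,0,0],"grip": 0},
  {"offset": [0,0,0.7],"delta_rot": [0,0,0],"grip": 0},
  {"offset": [0,0,0.7],"delta_rot": [0,0,0],"grip": 0},
  {"offset": [0,0,0.7],"delta_rot": [0,0,0],"grip": 0},
  {"offset": [0,0,0.7],"delta_rot": [0,0,0],"grip": 0},
  {"offset": [0,0,0.6],"delta_rot": [0,0,0],"grip": 0},
  {"offset": [0,0,0],"delta_rot": [0,0,0],"grip": 0},
])

```text
t: 12.35
tool_pos: [0.5585, -0.4103, 0.0468]
tool_rot: [-3.133, 0.195, 0.005]
wrist_force: [-0.8, 0.2, -0.6]
grip_width: 0.003
finger_force: 0.0
```

```bash
python3 - <<'E'
from station import imaging,status
import cv2,numpy as np
print(status.get_state()['tool_pos'])
im,d=imaging.get_image('side')
a=cv2.resize(im[185:305,280:460],(780,520),interpolation=cv2.INTER_CUBIC)
cv2.imwrite('pics/s4.png',a)
E
```

```text
[ 0.55853463 -0.41031964  0.04682588]
```

View pics/s4.png

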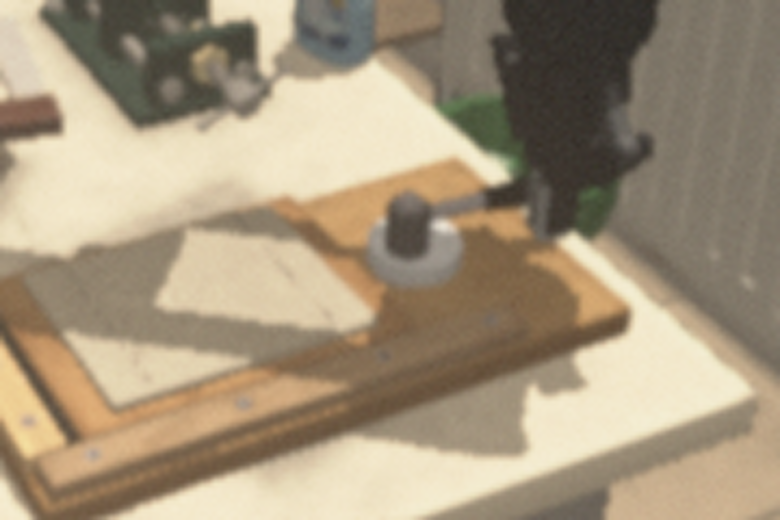

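The fingertip is right of the grip and the rest is clear. Sweeping the lever along its arc, turning the tool with it.

>>> play_rows([
  {"offset": [0,-0.12,0],"delta_rot": [0,0,0],"grip": 0},
  {"offset": [0,-0.12,0],"delta_rot": [0,0,0],"grip": 0},
  {"offset": [0,-0.12,0],"delta_rot": [0,0,0],"grip": 0},
  {"offset": [0,-0.1,0],"delta_rot": [0,0,0],"grip": 0},
  {"offset": [0.05,-0.21,0],"delta_rot": [0,0,-0.69],"grip": 0},
  {"offset": [0.05,-0.21,0],"delta_rot": [0,0,-0.69],"grip": 0},
  {"offset": [0.05,-0.21,0],"delta_rot": [0,0,-0.69],"grip": 0},
  {"offset": [0.05,-0.21,0],"delta_rot": [0,0,-0.69],"grip": 0},
  {"offset": [0.05,-0.21,0],"delta_rot": [0,0,-0.69],"grip": 0},
  {"offset": [0,0,0],"delta_rot": [0,0,0],"grip": 0},
])

```text
t: 13.4
tool_pos: [0.5667, -0.3817, 0.0499]
tool_rot: [3.127, 0.279, 0.002]
wrist_force: [1.1, -1.5, 0.3]
grip_width: -0.003
finger_force: 0.9
```

```bash
cat >>h.py <<'E'
def lev(s,piv=(493,-372.5)):
    r=s['tool_rot'];yaw=(2*np.arctan2(r[1],r[0])+np.pi)%(2*np.pi)-np.pi
    p=1000*np.array(s['tool_pos'][:2])-piv
    c,q=np.cos(yaw),np.sin(yaw)
    pr,pt=c*p[0]+q*p[1],-q*p[0]+c*p[1]
    R=np.hypot(*p);lv=np.arctan2(p[1],p[0])+np.arcsin(19.9/R)
    return dict(yaw=yaw,pr=pr,pt=pt,cam_if_contact=lv-.016+.436,F=np.round([c*s['wrist_force'][0]+q*s['wrist_force'][1],-q*s['wrist_force'][0]+c*s['wrist_force'][1]],1),z=s['tool_pos'][2],t=s['t'],q6=s['joints'][5])
E
python3 -c "
from h import *;from station import status
print(lev(status.get_state()))"
```

```text
{'yaw': np.float64(0.17779744836688582), 'pr': np.float64(70.93902241920723), 'pt': np.float64(-22.125604930174227), 'cam_if_contact': np.float64(0.566570932568876), 'F': array([ 0.8, -1.7]), 'z': np.float64(0.04987873452878397), 't': 13.4, 'q6': np.float64(0.6996836186536759)}
```

>>> play_rows([
  {"offset": [0.05,-0.21,0.05],"delta_rot": [0,0,-0.69],"grip": 0},
  {"offset": [0.05,-0.21,0.05],"delta_rot": [0,0,-0.69],"grip": 0},
  {"offset": [0.05,-0.21,0.05],"delta_rot": [0,0,-0.69],"grip": 0},
  {"offset": [0.05,-0.21,0],"delta_rot": [0,0,-0.69],"grip": 0},
  {"offset": [0.05,-0.21,0],"delta_rot": [0,0,-0.69],"grip": 0},
  {"offset": [0.05,-0.21,0],"delta_rot": [0,0,-0.69],"grip": 0},
  {"offset": [0.05,-0.21,0],"delta_rot": [0,0,-0.69],"grip": 0},
  {"offset": [0.05,-0.21,0],"delta_rot": [0,0,-0.69],"grip": 0},
  {"offset": [0,0,0],"delta_rot": [0,0,0],"grip": 0},
  {"offset": [0,0,0],"delta_rot": [0,0,0],"grip": 0},
])

```text
t: 14.4
tool_pos: [0.5626, -0.3484, 0.0476]
tool_rot: [2.971, 1.011, 0.004]
wrist_force: [5.6, -1.6, 5.7]
grip_width: -0.002
finger_force: 2.6
```

```bash
python3 -c "
from h import *;from station import status
print(lev(status.get_state()))"
```

```text
{'yaw': np.float64(0.6560227885756373), 'pr': np.float64(69.85357591891926), 'pt': np.float64(-23.388195266401034), 'cam_if_contact': np.float64(1.0264775647418947), 'F': array([ 3.4, -4.7]), 'z': np.float64(0.04755735266478525), 't': 14.4, 'q6': np.float64(0.2552811718591366)}
```

>>> play_rows([
  {"offset": [0.05,-0.22,0],"delta_rot": [0,0,-0.69],"grip": 0},
  {"offset": [0.05,-0.22,0],"delta_rot": [0,0,-0.69],"grip": 0},
  {"offset": [0.05,-0.22,0],"delta_rot": [0,0,-0.69],"grip": 0},
  {"offset": [0.05,-0.22,0],"delta_rot": [0,0,-0.69],"grip": 0},
  {"offset": [0.05,-0.22,0],"delta_rot": [0,0,-0.69],"grip": 0},
  {"offset": [0.05,-0.22,0],"delta_rot": [0,0,-0.69],"grip": 0},
  {"offset": [0.05,-0.22,0],"delta_rot": [0,0,-0.69],"grip": 0},
  {"offset": [0.05,-0.22,0],"delta_rot": [0,0,-0.69],"grip": 0},
  {"offset": [0,0,0],"delta_rot": [0,0,0],"grip": 0},
  {"offset": [0,0,0],"delta_rot": [0,0,0],"grip": 0},
])

```text
t: 15.4
tool_pos: [0.5392, -0.3188, 0.0463]
tool_rot: [-2.646, -1.692, -0.0]
wrist_force: [3.1, -0.4, 3.4]
grip_width: -0.001
finger_force: 1.7
```

```bash
python3 -c "
from h import *;from station import status
print(lev(status.get_state()))"
```

```text
{'yaw': np.float64(1.1378444863722823), 'pr': np.float64(68.16160646134666), 'pt': np.float64(-19.426952790387332), 'cam_if_contact': np.float64(1.564791502786727), 'F': array([ 1., -3.]), 'z': np.float64(0.046303889779226795), 't': 15.4, 'q6': np.float64(-0.21143803751821513)}
```

>>> play_rows([
  {"offset": [0.06,-0.18,0],"delta_rot": [0,0,-0.57],"grip": 0},
  {"offset": [0.06,-0.18,0],"delta_rot": [0,0,-0.57],"grip": 0},
  {"offset": [0.06,-0.18,0],"delta_rot": [0,0,-0.57],"grip": 0},
  {"offset": [0.06,-0.18,0],"delta_rot": [0,0,-0.57],"grip": 0},
  {"offset": [0.06,-0.18,0],"delta_rot": [0,0,-0.57],"grip": 0},
  {"offset": [0.06,-0.18,0],"delta_rot": [0,0,-0.57],"grip": 0},
  {"offset": [0.06,-0.18,0],"delta_rot": [0,0,-0.57],"grip": 0},
  {"offset": [0.06,-0.18,0],"delta_rot": [0,0,-0.57],"grip": 0},
  {"offset": [0,0,0],"delta_rot": [0,0,0],"grip": 0},
  {"offset": [0,0,0],"delta_rot": [0,0,0],"grip": 0},
])

```text
t: 16.4
tool_pos: [0.5177, -0.3053, 0.047]
tool_rot: [2.254, 2.177, 0.002]
wrist_force: [9.8, -4.0, -1.1]
grip_width: -0.002
finger_force: 4.5
```

```bash
python3 - <<'E'
from h import *;from station import status,imaging
print(lev(status.get_state()))
im,d=imaging.get_image('side')
cv2.imwrite('pics/s5.png',cv2.resize(im[195:305,255:435],(780,477),interpolation=cv2.INTER_CUBIC))
E
```

```text
{'yaw': np.float64(1.5359381988883962), 'pr': np.float64(68.02475592824288), 'pt': np.float64(-22.30502888209036), 'cam_if_contact': np.float64(1.9207784079992343), 'F': array([ -3.7, -10. ]), 'z': np.float64(0.04699030562641678), 't': 16.4, 'q6': np.float64(-0.6132065732405184)}
```

View pics/s5.png

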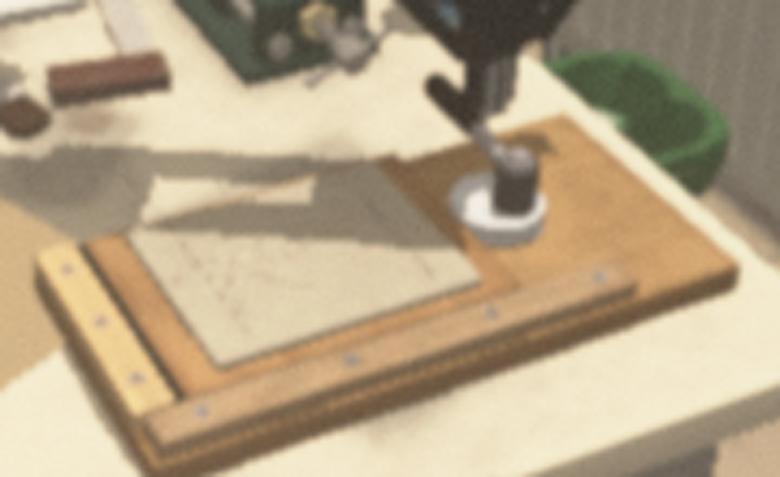

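The cam is pressing the plywood's far edge, the board is against the rubber, and the lever points roughly across to the left. About 0.25 rad more will make it tight.

>>> play_rows([
  {"offset": [0.05,-0.2,0],"delta_rot": [0,0,-0.57],"grip": 0},
  {"offset": [0.05,-0.2,0],"delta_rot": [0,0,-0.57],"grip": 0},
  {"offset": [0.05,-0.2,0],"delta_rot": [0,0,-0.57],"grip": 0},
  {"offset": [0.05,-0.2,0],"delta_rot": [0,0,-0.57],"grip": 0},
  {"offset": [0.05,-0.2,0],"delta_rot": [0,0,-0.57],"grip": 0},
  {"offset": [0,0,0],"delta_rot": [0,0,0],"grip": 0},
  {"offset": [0,0,0],"delta_rot": [0,0,0],"grip": 0},
  {"offset": [0,0,0],"delta_rot": [0,0,0],"grip": 0},
  {"offset": [0,0,0],"delta_rot": [0,0,0],"grip": 0},
  {"offset": [0,0,0],"delta_rot": [0,0,0],"grip": 0},
])

```text
t: 17.45
tool_pos: [0.5015, -0.3016, 0.0477]
tool_rot: [1.965, 2.433, 0.007]
wrist_force: [21.6, 1.4, -3.3]
grip_width: 0.001
finger_force: 9.0
```

```bash
python3 -c "
from h import *;from station import status
print(lev(status.get_state()))"
```

```text
{'yaw': np.float64(1.783032286988858), 'pr': np.float64(67.542527908862), 'pt': np.float64(-23.24862455050488), 'cam_if_contact': np.float64(2.153850652046784), 'F': array([ -3.1, -21.4]), 'z': np.float64(0.047705328843774944), 't': 17.45, 'q6': np.float64(-0.8779468604989593)}
```

Contact force is up; the cam should be tight. Withdrawing away from the lever, up and off to the left for a clear look.

>>> play_rows([
  {"offset": [0,0.3,0],"delta_rot": [0,0,0],"grip": 0},
  {"offset": [0,0.7,0],"delta_rot": [0,0,0],"grip": 0},
  {"offset": [0,0.3,0],"delta_rot": [0,0,0],"grip": 0},
  {"offset": [0,0,-1],"delta_rot": [0,0,0],"grip": 0},
  {"offset": [0,0,-1],"delta_rot": [0,0,0],"grip": 0},
  {"offset": [0,0,-1],"delta_rot": [0,0,0],"grip": 0},
  {"offset": [0,0,-1],"delta_rot": [0,0,0],"grip": 0},
  {"offset": [0,0,-1],"delta_rot": [0,0,0],"grip": 0},
  {"offset": [0,0,-1],"delta_rot": [0,0,0],"grip": 0},
  {"offset": [0,0,-1],"delta_rot": [0,0,0],"grip": 0},
])

```text
t: 18.45
tool_pos: [0.5179, -0.2923, 0.1861]
tool_rot: [-1.967, -2.445, 0.001]
wrist_force: [-0.1, -0.1, 0.0]
grip_width: -0.003
finger_force: 0.0
```

>>> play_rows([
  {"offset": [0,0,-1],"delta_rot": [0,0,0],"grip": 0},
  {"offset": [1,0,-1],"delta_rot": [0,0,0],"grip": 0},
  {"offset": [1,0,-1],"delta_rot": [0,0,0],"grip": 0},
  {"offset": [1,0,0],"delta_rot": [0,0,0],"grip": 0},
  {"offset": [1,0,0],"delta_rot": [0,0,0],"grip": 0},
  {"offset": [1,0,0],"delta_rot": [0,0,0],"grip": 0},
  {"offset": [1,0,0],"delta_rot": [0,0,0],"grip": 0},
  {"offset": [1,0,0],"delta_rot": [0,0,0],"grip": 0},
  {"offset": [1,0,0],"delta_rot": [0,0,0],"grip": 0},
  {"offset": [1,0,0],"delta_rot": [0,0,0],"grip": 0},
])

```text
t: 19.45
tool_pos: [0.4796, -0.1155, 0.2455]
tool_rot: [-1.968, -2.447, 0.001]
wrist_force: [0.9, 0.9, 0.5]
grip_width: -0.002
finger_force: 0.0
```

>>> play_rows([
  {"offset": [1,0,0],"delta_rot": [0,0,0],"grip": 0},
  {"offset": [1,0,0],"delta_rot": [0,0,0],"grip": 0},
  {"offset": [1,0,0],"delta_rot": [0,0,0],"grip": 0},
  {"offset": [1,0,0],"delta_rot": [0,0,0],"grip": 0},
  {"offset": [1,0,0],"delta_rot": [0,0,0],"grip": 0},
  {"offset": [1,0,0],"delta_rot": [0,0,0],"grip": 0},
  {"offset": [1,0,0],"delta_rot": [0,0,0],"grip": 0},
  {"offset": [1,0,0],"delta_rot": [0,0,0],"grip": 0},
  {"offset": [0,0,0],"delta_rot": [0,0,0],"grip": 0},
  {"offset": [0,0,0],"delta_rot": [0,0,0],"grip": 0},
])

```text
t: 20.45
tool_pos: [0.4457, 0.0394, 0.2459]
tool_rot: [-1.967, -2.449, 0.001]
wrist_force: [-0.0, -0.4, 0.2]
grip_width: 0.002
finger_force: 0.0
```

```bash
python3 - <<'E'
from h import *;from station import imaging
im,d=imaging.get_image('top');p=imaging.camera_params('top');np.savez('top2.npz',im=im,d=d,**p)
z=np.load('top2.npz');P=cloud(z)
for n in ('top0','top2'):
    Q=cloud(np.load(n+'.npz'));print(n,'stone',rect(Q,.035,.043,(355,190,440,285)))
b=cv2.resize(im[122:302,340:460],(400,600),interpolation=cv2.INTER_CUBIC)
f=cv2.resize(im,(400,250)); f=np.vstack([f,np.zeros((350,400,3),np.uint8)])
cv2.imwrite('pics/s6.png',np.hstack([b,f]))
E
```

```text
top0 stone (((375.11175537109375, -346.788330078125), (149.50820922851562, 115.82061004638672), 2.896662473678589), np.float64(0.037485937053414964))
top2 stone (((367.47747802734375, -366.57989501953125), (147.49710083007812, 115.81663513183594), 1.4430664777755737), np.float64(0.037568692781660196))
```

View pics/s6.png

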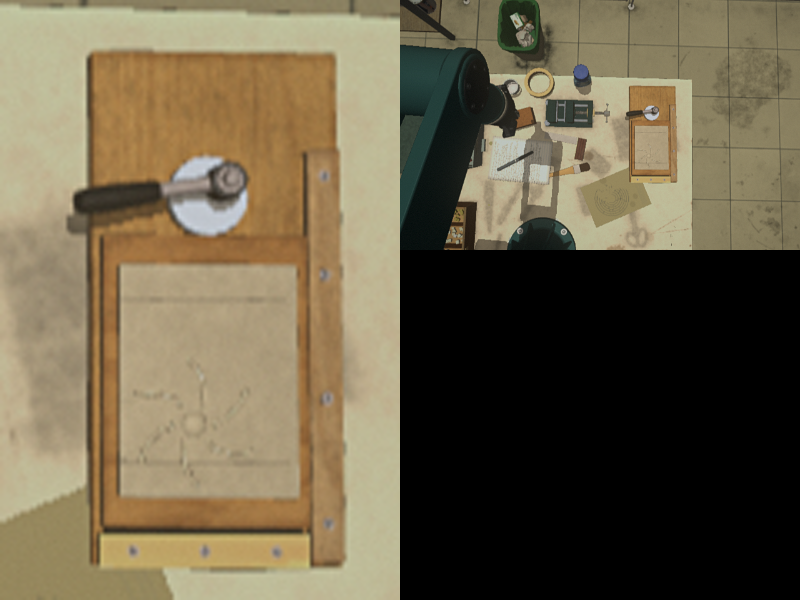

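The board is flush along the fence and home on the rubber. The lever points left, with the grip end at crop (75,200) and the bolt at (229,178). Next I'll check the cam angle.

```bash
python3 - <<'E'
from h import *
z=np.load('top2.npz');P=cloud(z)
c=lambda x,y,h:1000*ray(z,340+x/3.333-.35,122+y/3.333-.35,h)
a=c(229,178,.068);e=c(75,200,.054);print(a,e)
# PCA of lever points by height
m=(P[...,2]>.046)&(P[...,2]<.066);b=np.zeros_like(m);b[160:200,355:415]=1;q=P[m&b][:,:2]*1000
q=q[(q[:,1]>-340)];vx,vy,x0,y0=cv2.fitLine(q.astype(np.float32),cv2.DIST_HUBER,0,.01,.01).ravel()
th=np.arctan2(vy,vx);th=th+np.pi if th<0 else th
print(len(q),'grip dir cam',th-.016+.436,'from pivot',np.arctan2(y0+372.5,x0-493)-.016+.436,x0,y0)
# edges of ply vs fence gaps
for zz,h in ((.03,0),):
  for r in (245,380,515): print(r,c(308,r,.03)[:2])
E
```

```text
[ 493.58619472 -371.53095375   68.        ] [ 478.78937069 -276.6921759    54.        ]
215 grip dir cam 2.1671104 from pivot 2.1476064 482.54333 -306.36386
245 [ 456.0077905  -432.48693348]
380 [ 368.21830506 -432.80191777]
515 [ 281.68502335 -433.11239487]
```

The cam measures about 2.15 rad, past the 2.05 tight point. The board is flush and home, and the robot is clear.

```bash
python3 -c "
from station import finish_job;print(finish_job())"
```

```text
the job is handed in; nothing more can be done
None
```

The carving is clamped and the job is handed in: the board lies flush on the long batten and home on the rubber. The cam was left at about 2.15 rad (tight from 2.05), and the arm is clear with the square, sander and glue untouched.

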